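# Feed the slide carrier under the reader head

## Task

Slide the blue slide carrier, white label end first, between the rails and under the low head of the slide reader, and push it on until it has driven the stiff end slide hidden inside fully home. Where the end slide stands differs each time, so feel for it: it gives stiffly for a few millimetres and then comes up against a much firmer stop. Push gently, never with more than 25 N, leave the carrier there flat on the bench, and do not disturb the crucible, the vial or the petri dish.

Things in the scene. Friction and masses are not known exactly. Their poses are not given: they have to be found in the camera images.
- carrier: Blue plastic slide carrier, a flat plate 190 x 64 x 10 mm, about 0.35 kg, loose on the bench; two glass slides in its top stand 1 mm proud, their white label ends towards the nose. Origin: centre of the underside; x along its length towards the nose (the end that goes in first), y across, z up. A yellow fin stands on it near the rear end.
- carrier_nose (a point): Middle of the carrier's front end face, 5 mm above its underside (carrier x = +95 mm; corners rounded at 8 mm).
- carrier_fin (a point): Middle of the yellow upright fin, at carrier x = -80 mm, 30 mm above its underside. The fin is 12 mm thick along x, 36 mm wide along y, from z = 10 to 45 mm; grip it front and back (jaws closing along x) or push it from behind; the plate goes on 9 mm behind it. It stays outside the tunnel, 60 mm or more before the head.
- reader: Slide reader fixed to the bench: two aluminium rails with a white head across them (155 mm long, 104 wide, top at z = 59 mm) and on it a black lens barrel (radius 30, at x = 88 mm, 110 mm high). Origin: on the bench, midway between the rails, below the head's front edge; x is the feed direction (into the tunnel), y across, z up. The carrier slides on the bench itself.
- tunnel_mouth (a point): Middle of the tunnel's mouth, 5 mm above the bench (reader x = 0). The roof is 14 mm above the bench from x = 0 to 155 mm; the back is closed. Rails: inner faces at y = +-34 mm (2 mm play each side of the carrier), 16 mm high, straight from x = -45 mm inwards, before that flared lead-ins widening to y = +-51 mm at x = -83 mm.
- end_slide (a joint): Hidden slide pushed along reader x by the nose; metres: 0 out, 0.008 home. Moves at 7 N plus 0.8 N per 10 mm/s, stays where left. Home, it meets a sprung stop giving from 11 N on (4 N/mm, 6 mm at most) that eases back on release. Its face starts anywhere from reader x = 72 to 96 mm (not measured); the nose ends 8 mm beyond that. Before it, bench friction on the carrier is 1 to 5 N (more if pressed down).
- crucible: White porcelain crucible, 40 mm across, 35 mm high, standing on the bench behind the work; origin at the centre of its underside. Bystander.
- vial: Capped sample vial, 24 mm across, 55 mm high, standing beyond the reader; origin at the centre of its underside. Bystander.
- dish: Clear petri dish with lid, 63 mm across, 15 mm high, on the near side of the reader; origin at the centre of its underside. Bystander.

How it is judged:
On the way:
1. the carrier's nose is under the head, between the rails, flat on the bench, with the end slide not yet moved (x of carrier_nose in the frame of reader above 0.01 m and value of joint end_slide below 0.002 m and y of carrier_nose in the frame of reader between -0.004 and 0.004 m and angle between the x axis of carrier and the x axis of reader, either way round below 0.06 rad and height (world z) of carrier below 0.003 m), for 0.1 s.
At the end, for the whole second after the job is handed in: The end slide is home (above 6.5 of its 8 mm), the carrier's nose is more than 75 mm inside the head, within 4 mm of the tunnel's centre line and 0.06 rad of its direction, the carrier flat on the bench (within 3 mm) and at rest (value of joint end_slide above 0.0065 m and x of carrier_nose in the frame of reader above 0.075 m and y of carrier_nose in the frame of reader between -0.004 and 0.004 m and angle between the x axis of carrier and the x axis of reader, either way round below 0.06 rad and height (world z) of carrier below 0.003 m and linear speed of carrier below 0.01 m/s); the robot touches nothing.
It fails at once if the carrier presses on the reader (rails, roof or end slide) with more than 25 N (contact force between carrier and reader above 25 N).
It fails at once if the crucible is moved more than 15 mm or tipped (distance of crucible from where it was at the start of the episode above 0.015 m or angle between crucible's own z axis and vertical above 0.3 rad).
It fails at once if the vial is moved more than 15 mm or tipped (distance of vial from where it was at the start of the episode above 0.015 m or angle between vial's own z axis and vertical above 0.3 rad).
It fails at once if the dish is moved more than 15 mm or tipped (distance of dish from where it was at the start of the episode above 0.015 m or angle between dish's own z axis and vertical above 0.3 rad).
It also fails if it takes over 51 s, if anything falls off the work surface, if the arm or the gripper's body presses on something with over 40 N, if the wrist force passes 120 N, or if a joint passes its speed limit or range.

## Robot

A 6-joint arm with a two-finger parallel gripper is mounted at the origin on a cart in front of the work surface, level with it; the furniture and walls round the work are solid. World frame = base frame: x ahead of the robot, y to its left, z up, the work surface at z = 0. Lengths are in m, angles in rad, forces in N, time in s.
With the tool pointing down it reaches from about 0.225 to 0.875 m from the base axis. Payload 3.4 kg.
Tool frame: the origin (TCP) lies on the centre line of the jaws, within the pads' length; the fingertips stand 17 mm ahead of it and the grasp point (between the pads) lies 2 mm behind it (manip.finger_overhang is the distance from the TCP to the fingertips, in m); y points along the fingers, x is the direction in which the jaws open and shut, and the axes are right-handed (so a half turn about y gives the same grasp; the last joint's range is limited). The gripper opens to 85 mm and grips with 20 to 120 N. Pads are 22 mm wide; open, the fingers measure 114 mm over their backs; the gripper's body (76 mm by 85 mm) begins 54 mm behind the grasp point. The pads swing forward as they close: fully open they stand 13 mm farther back than shut.
Start: joints at [1.21, 0.276, 1.505, -0, 1.361, -0.121], TCP at [0.137, 0.559, 0.248] pointing down, gripper open.
Joint ranges: [-2.89, 2.89], [-0.75, 2.08], [0.22, 2.7], [-1.18, 4.32], [0.11, 2.71], [-2.7, 2.7]. Speed limits (rad/s): [2.57, 2.57, 3.14, 3.14, 3.14, 3.14].

## Interface

Orientations are given as a unit quaternion [w, x, y, z].
In Python, from rig import manip gives the robot as it stands.
- The arm moves only by the tool arm_command, never from a script. Its argument "commands" is a list of rows, each a list of 3 entries, a list of its own where there are three numbers: the finger opening in cm, from 0 to 8.54, then the shift along the world's x, y, z in cm, then the turn about the world's z in rad. A call has 1 to 12 rows; each row shifts and turns the commanded pose from where the row before left it; what a row does not reach is not made up. A row lasts 1/10 s, in which the tool goes at most 50 mm and 8.59 degrees, less where a joint would pass 70% of its speed; a pose out of reach is approached as far as the arm can. A call with a gripper value outside its range is refused whole. The fingers move at their own pace and stop on an object; "grip_force" is the grip in N (left out, the last holds). Time passes only in rows, so rows that do not move let the fingers close. It gives the time, the measured TCP pose, the force and the opening at its end, in the units of the state.
- manip.get_state(): the state, without advancing time (a new reading comes with each control period).
- manip.get_image(name): name is "side" or "top"; returns a dict with "pixels" (400x640x3 uint8, red, green, blue), "range_z" (400x640 float32, m along the optical axis (not along the pixel's ray), 0 where there is no reading), "intrinsics" (3x3 intrinsics, pixels), "k1" (the pictures are not rectified: a ray, as slopes to the right and down, at radius r is drawn at 1 + k1 r^2 times it, then the intrinsics apply), "R" (3x3) and "t" (3): a world point X has camera coordinates R X + t. Camera axes: x right, y down, z forward; pixel columns grow to the right and rows downward; lengths in m; the calibration is good to about 2 mm. A picture is of the moment at which its call begins.
- manip.sign_off(): hands the job in, once; it reports no verdict.
The state is a dict: "clock": time; "qpos": joint angles; "qd": joint speeds; "effort": joint torques, N m; "position": TCP position; "ee_rot": TCP orientation; "contact_force": force on the tool from outside, world axes, zero at the start; "moment": the same for the moment, N m; "width": finger opening in m.
Only numpy, scipy, OpenCV 4.12 (cv2) and the standard library are available. Lean on these libraries where they do the work, as an engineer would, in place of code of your own. Each camera call takes 0.05 s, during which the arm holds its last target.

## Working session

There is one attempt and no reset: what is moved stays moved. The work goes in short steps, Python scripts to look and compute and a tool call to move; the robot and the scene stay as the last step left them, time stands still between calls to the robot, and variables do not carry over. Pictures are saved under pics/ and viewed, and the job is handed in when it is done.

Besides the shell and the picture viewer there is one more tool, called after ">>>" as name(argument=value, ...) on one line, values as JSON. arm_command: Moves the arm, as the interface text tells. Its arguments: {"type":"object","properties":{"commands":{"type":"array"},"grip_force":{"type":"number"}},"required":["commands"]}

```bash
ls; mkdir -p pics; python3 - <<'E'
from rig import manip
import cv2,numpy as np
print(manip.get_state())
for n in ["side","top"]:
    d=manip.get_image(n)
    cv2.imwrite(f"pics/{n}0.png",d["pixels"][:,:,::-1])
    np.savez(f"{n}0.npz",**d)
    print(n,d["intrinsics"],d["k1"],d["R"],d["t"])
E
```

```text
pics
{'clock': 0.0, 'qpos': array([ 1.20999052e+00,  2.76601539e-01,  1.50614324e+00, -4.18081375e-05,
        1.36067678e+00, -1.21031789e-01]), 'qd': array([ 0.00041629,  0.0002969 ,  0.00121738,  0.00084558,  0.0002532 ,
       -0.00017572]), 'effort': array([-1.18075914e-03, -4.16774976e+01, -2.45800763e+01, -3.12705124e-04,
        1.12971343e-02,  2.62595518e-05]), 'position': array([0.1364134 , 0.558074  , 0.24743191]), 'ee_rot': array([-0.55586165,  0.55655624,  0.43606769, -0.43715894]), 'contact_force': array([-0.36226649, -0.45265253,  0.12172667]), 'moment': array([-0.00884175,  0.00121906,  0.00417353]), 'width': 0.08550854922459643}
side [[468.99835756   0.         322.29329383]
 [  0.         468.99835756 202.51917561]
 [  0.           0.           1.        ]] 0.036064231962567486 [[ 0.97830826 -0.20674173 -0.01306958]
 [-0.12751347 -0.55127389 -0.82452253]
 [ 0.1632583   0.80830375 -0.56567816]] [-0.51628085  0.17157273  0.83214639]
top [[481.14386913   0.         317.52702578]
 [  0.         481.14386913 196.14496041]
 [  0.           0.           1.        ]] -0.052958008912831894 [[-0.02907174 -0.9995165   0.01102681]
 [-0.9954802   0.02795304 -0.09076235]
 [ 0.09041024 -0.01361559 -0.99581153]] [0.12470101 0.55133182 1.13976886]
```

View pics/top0.png

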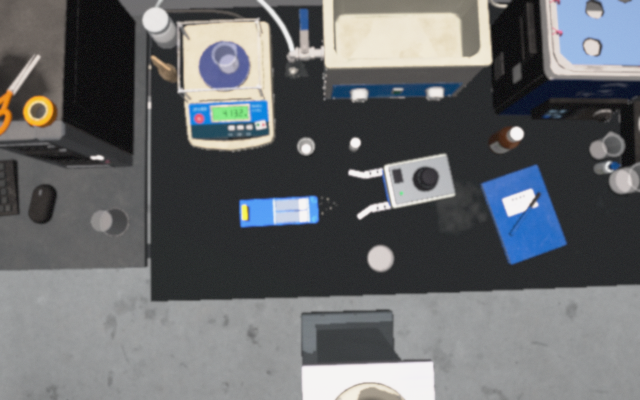

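View pics/side0.png

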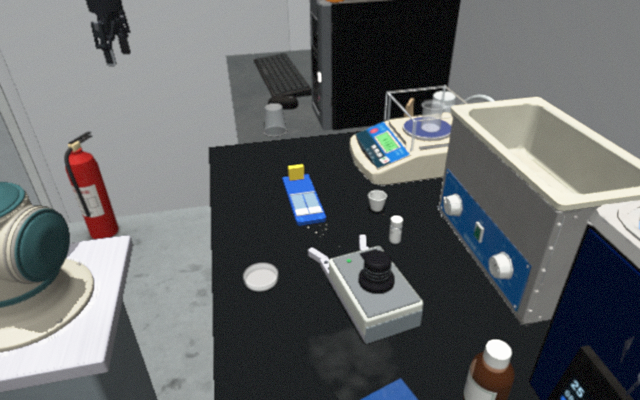

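The top view shows the carrier at about (278,212) with its fin on the left at (244,212). The reader head is at (420,180), with rail lead-ins at (365,173) and (373,211). The crucible is at (306,147), the vial at (355,144) and the dish at (380,258). The arm is out of view. Next I measure these.

```bash
cat > h.py <<'E'
import numpy as np,cv2
from rig import manip
def load(n): return dict(np.load(n+".npz"))
def und(d,uv):
    K=d["intrinsics"];uv=np.atleast_2d(np.asarray(uv,float))
    return cv2.undistortPoints(uv.reshape(-1,1,2),K,np.array([float(d["k1"]),0,0,0])).reshape(-1,2)
def onplane(d,uv,z):
    r=und(d,uv); r=np.c_[r,np.ones(len(r))]@d["R"]; c=-d["R"].T@d["t"]
    s=(z-c[2])/r[:,2]; return c+r*s[:,None]
def proj(d,X):
    rv,_=cv2.Rodrigues(d["R"]);p,_=cv2.projectPoints(np.atleast_2d(np.asarray(X,float)),rv,d["t"],d["intrinsics"],np.array([float(d["k1"]),0,0,0]));return p.reshape(-1,2)
def cloud(d):
    h,w=d["range_z"].shape; u,v=np.meshgrid(np.arange(w),np.arange(h))
    r=und(d,np.c_[u.ravel(),v.ravel()]); z=d["range_z"].ravel()
    c=(np.c_[r,np.ones(len(r))]*z[:,None]-d["t"])@d["R"]
    c[z==0]=np.nan
    return c.reshape(h,w,3)
E
python3 - <<'E'
from h import *
for n in ["top0","side0"]:
    d=load(n); C=cloud(d); z=C[...,2]; px=d["pixels"].astype(int)
    hsv=cv2.cvtColor(d["pixels"],cv2.COLOR_RGB2HSV)
    if n=="top0": roi=np.s_[170:240,225:330]; hr=np.s_[140:230,335:470]
    else: roi=np.s_[155:230,275:335]; hr=np.s_[230:345,300:430]
    def sub(m,r):
        o=np.zeros(m.shape,bool);o[r]=m[r];return o
    bright=sub(hsv[...,2]>110,roi)
    yel=sub((abs(hsv[...,0].astype(int)-27)<8)&(hsv[...,1]>120)&(hsv[...,2]>100),roi)
    p=C[bright&~yel]; print(n,"plate z med",np.nanmedian(p[:,2]), bright.sum(),yel.sum())
    uv=np.argwhere(bright&~yel)[:,::-1].astype(np.float32)
    W=onplane(d,uv,0.010)[:,:2]
    print(" plate minrect",cv2.minAreaRect((W*1000).astype(np.float32)))
    uvy=np.argwhere(yel)[:,::-1]; print(" fin z pct",np.nanpercentile(C[yel][:,2],[5,50,95]), "mean at z45",onplane(d,uvy,.045)[:,:2].mean(0),cv2.minAreaRect((onplane(d,uvy,.045)[:,:2]*1000).astype(np.float32)))
    head=sub((abs(z-.059)<.008),hr)
    W=C[head][:,:2]; print(" head",head.sum(),np.median(z[head]),cv2.minAreaRect((W*1000).astype(np.float32)))
    uvh=np.argwhere(head)[:,::-1]; print("  onplane",cv2.minAreaRect((onplane(d,uvh,.059)[:,:2]*1000).astype(np.float32)))
d=load("top0")
for n,r in [("top0",(225,130,250,100)),("top0",(335,140,140,100))]:
    x,y,w,h=r
    im=d["pixels"][y:y+h,x:x+w,::-1]; cv2.imwrite(f"pics/c{x}.png",cv2.resize(im,None,fx=3 if w>200 else 5,fy=3 if w>200 else 5,interpolation=cv2.INTER_CUBIC))
E
```

```text
top0 plate z med 0.0100646929626535 2265 63
 plate minrect ((522.38818359375, 204.958251953125), (69.8843994140625, 194.3897247314453), 1.506422758102417)
 fin z pct [0.02962215 0.04533372 0.04861683] mean at z45 [0.51899523 0.28208606] ((518.775390625, 282.010498046875), (9.488389015197754, 30.91362762451172), 89.10911560058594)
 head 2175 0.057876771526109885 ((591.1583251953125, -90.35029602050781), (261.78564453125, 145.15017700195312), 79.24161529541016)
  onplane ((590.273681640625, -89.14933776855469), (260.4653625488281, 144.4664306640625), 79.09364318847656)
side0 plate z med 0.009900167766149891 1601 224
 plate minrect ((524.8272094726562, 192.21124267578125), (67.50653839111328, 214.97940063476562), 1.5188051462173462)
 fin z pct [-0.00098312  0.03010477  0.04498604] mean at z45 [0.5189173  0.25752489] ((518.806884765625, 256.6548767089844), (68.84869384765625, 35.843650817871094), 81.50669860839844)
 head 2826 0.05792105231251419 ((585.9990234375, -137.65176391601562), (103.10773468017578, 155.4613800048828), 9.629694938659668)
  onplane ((583.2779541015625, -144.4296112060547), (101.75079345703125, 152.52499389648438), 9.429439544677734)
```

```bash
cat > fit.py <<'E'
from h import *
from scipy.optimize import minimize
def local(o,P): # o=x,y,yaw
    c,s=np.cos(o[2]),np.sin(o[2]); P=np.asarray(P,float); R=np.array([[c,-s,0],[s,c,0],[0,0,1]])
    return P@R.T+[o[0],o[1],0]
def edgefit(views,segs,o0,label):
    # maximise gradient magnitude (perp) along projected model segments
    imgs=[]
    for d in views:
        g=cv2.cvtColor(d["pixels"],cv2.COLOR_RGB2LAB).astype(np.float32)
        g=cv2.GaussianBlur(g,(0,0),0.8)
        gx=np.stack([cv2.Scharr(g[...,i],cv2.CV_32F,1,0)/16 for i in range(3)],-1);gy=np.stack([cv2.Scharr(g[...,i],cv2.CV_32F,0,1)/16 for i in range(3)],-1)
        imgs.append((gx,gy))
    t=np.linspace(0.05,.95,40)[:,None]
    def cost(o,rep=False):
        tot=0;out=[]
        for (d,(gx,gy)) in zip(views,imgs):
            for a,b in segs:
                P=local(o,np.asarray(a)*(1-t)+np.asarray(b)*t); p=proj(d,P).astype(np.float32)
                tg=p[-1]-p[0]; n=np.array([-tg[1],tg[0]])/np.hypot(*tg)
                mx,my=p[:,0].copy(),p[:,1].copy()
                G=0
                for i in range(3):
                    G=G+(cv2.remap(gx[...,i].copy(),mx,my,1)*n[0]+cv2.remap(gy[...,i].copy(),mx,my,1)*n[1])**2
                v=np.sqrt(G).clip(0,25).mean(); tot-=v; out.append(round(float(v),1))
        return out if rep else tot
    best=None
    for dx in (-.004,0,.004):
        for dy in (-.004,0,.004):
            for da in (-.03,0,.03):
                r=minimize(cost,np.array(o0)+[dx,dy,da],method="Nelder-Mead",options=dict(initial_simplex=np.array(o0)+[dx,dy,da]+np.array([[0,0,0],[.003,0,0],[0,.003,0],[0,0,.03]]),xatol=1e-5,fatol=1e-4))
                if best is None or r.fun<best.fun: best=r
    print(label,np.round(best.x,4),"yawdeg",round(np.degrees(best.x[2]),2),round(best.fun,1),cost(best.x,True))
    return best.x
def quad(x0,x1,y,z): return [((x0,-y,z),(x1,-y,z)),((x0,y,z),(x1,y,z)),((x0,-y,z),(x0,y,z)),((x1,-y,z),(x1,y,z))]
HEAD=quad(0,.155,.052,.059)
RAIL=[((-.08,.051,.016),(-.047,.034,.016)),((-.08,-.051,.016),(-.047,-.034,.016)),((-.043,.034,.016),(-.004,.034,.016)),((-.043,-.034,.016),(-.004,-.034,.016))]
def cseg(): 
    s=quad(-.095,.095,.032,.010); return [ (np.array(a)*[.93,.93,1] if i<2 else np.array(a)*[1,.7,1], np.array(b)*[.93,.93,1] if i<2 else np.array(b)*[1,.7,1]) for i,(a,b) in enumerate([((-.095,-.0344,.01),(.095,-.0344,.01)),((-.095,.0344,.01),(.095,.0344,.01))])]+s[2:]
FIN=quad(-.086,-.074,.018,.045)
def overlay(d,o,segs,im,col):
    for a,b in segs:
        p=proj(d,local(o,[a,b])); 
        cv2.line(im,*[tuple(int(round(v*S*16)) for v in (q-[X0,Y0]+.5)) for q in p],col,1,cv2.LINE_AA,4)
E
python3 - <<'E'
import fit; from fit import *
T,Sd=load("top0"),load("side0")
rd=-np.radians(80.4); c0=np.array([.586,-.1377])-.0775*np.array([np.cos(rd),np.sin(rd)])
for v,l in (([T],"top"),([Sd],"side"),([T,Sd],"both")):
    r=edgefit(v,HEAD+RAIL,[c0[0],c0[1],rd],"reader "+l)
    c=edgefit(v,cseg()+FIN,[.5224,.205,-np.radians(88.5)],"carrier "+l)
for n,d,(X0,Y0,w,h),S in (("top",T,(230,140,240,90),3.3),("side",Sd,(240,150,190,195),3)):
    fit.X0,fit.Y0,fit.S=X0,Y0,S
    im=cv2.resize(d["pixels"][Y0:Y0+h,X0:X0+w,::-1],None,fx=S,fy=S,interpolation=cv2.INTER_CUBIC)
    overlay(d,r,HEAD+RAIL,im,(0,0,255)); overlay(d,c,quad(-.095,.095,.032,.01)+FIN,im,(0,255,0))
    cv2.imwrite(f"pics/ov_{n}.png",im)
E
```

```text
reader top [ 0.5704 -0.0586 -1.4088] yawdeg -80.72 -200.0 [25.0, 25.0, 25.0, 25.0, 25.0, 25.0, 25.0, 25.0]
carrier top [ 0.5194  0.2033 -1.5513] yawdeg -88.88 -200.0 [25.0, 25.0, 25.0, 25.0, 25.0, 25.0, 25.0, 25.0]
reader side [ 0.5705 -0.0657 -1.4205] yawdeg -81.39 -182.2 [24.4, 21.1, 23.2, 25.0, 25.0, 24.8, 14.8, 23.9]
carrier side [ 0.5231  0.1951 -1.5684] yawdeg -89.86 -188.3 [25.0, 25.0, 13.6, 24.8, 25.0, 25.0, 25.0, 24.9]
reader both [ 0.5698 -0.0604 -1.4067] yawdeg -80.6 -369.6 [25.0, 25.0, 25.0, 24.8, 25.0, 25.0, 25.0, 25.0, 24.5, 21.2, 8.5, 24.4, 25.0, 25.0, 17.9, 23.3]
carrier both [ 0.5222  0.2021 -1.5455] yawdeg -88.55 -387.4 [25.0, 25.0, 25.0, 25.0, 25.0, 25.0, 25.0, 25.0, 25.0, 25.0, 12.4, 25.0, 25.0, 25.0, 25.0, 25.0]
```

```bash
python3 - <<'E'
from h import *
s=manip.get_state()
from scipy.spatial.transform import Rotation as R
q=s["ee_rot"]; print(R.from_quat([*q[1:],q[0]]).as_matrix().round(3))
for n,(u,v),z in (("crucible",(306,147),.035),("vial",(355,144),.055),("dish",(380,258),.015)):
    print(n,onplane(load("top0"),[(u,v)],z))
E
```

```text
[[ 0.237 -0.001 -0.971]
 [ 0.971 -0.002  0.237]
 [-0.002 -1.     0.   ]]
crucible [[0.67389696 0.13346359 0.035     ]]
vial [[0.67413299 0.01640022 0.055     ]]
dish [[ 0.40112323 -0.03790829  0.015     ]]
```

The gradient clip at 25 saturates the fit, so I'll loosen it and refit.

```bash
sed -i 's/np.sqrt(G).clip(0,25).mean()/(G**.35).mean()/' fit.py; cat > run1.py <<'E'
import fit,sys; from fit import *
T,Sd=load("top0"),load("side0")
rd=-np.radians(80.4); c0=np.array([.586,-.1377])-.0775*np.array([np.cos(rd),np.sin(rd)])
for v,l in (([T],"top"),([Sd],"side"),([T,Sd],"both")):
    r=edgefit(v,HEAD+RAIL,[c0[0],c0[1],rd],"reader "+l)
    c=edgefit(v,cseg()+FIN,[.5224,.203,-np.radians(88.5)],"carrier "+l)
for n,d,(X0,Y0,w,h),S in (("top",T,(230,140,240,90),3.3),("side",Sd,(240,150,190,195),3)):
    fit.X0,fit.Y0,fit.S=X0,Y0,S
    im=cv2.resize(d["pixels"][Y0:Y0+h,X0:X0+w,::-1],None,fx=S,fy=S,interpolation=cv2.INTER_CUBIC)
    overlay(d,r,HEAD+RAIL,im,(0,0,255)); overlay(d,c,quad(-.095,.095,.032,.01)+FIN,im,(0,255,0))
    cv2.imwrite(f"pics/ov2_{n}.png",im)
E
python3 run1.py
```

```text
reader top [ 0.5704 -0.0556 -1.4103] yawdeg -80.8 -186.6 [23.6, 23.4, 19.1, 19.8, 26.0, 26.6, 24.7, 23.4]
carrier top [ 0.5221  0.2041 -1.5356] yawdeg -87.98 -166.2 [20.4, 19.7, 21.7, 19.7, 21.2, 18.5, 21.8, 23.2]
reader side [ 0.5715 -0.0607 -1.423 ] yawdeg -81.53 -133.4 [16.6, 17.3, 5.4, 15.5, 28.4, 29.1, 6.4, 14.7]
carrier side [ 0.5243  0.2014 -1.5435] yawdeg -88.44 -165.0 [20.3, 21.8, 8.0, 14.8, 26.5, 28.2, 30.8, 14.6]
reader both [ 0.5707 -0.0558 -1.418 ] yawdeg -81.24 -303.9 [23.8, 22.7, 19.4, 19.8, 24.3, 27.0, 23.6, 24.4, 17.4, 16.2, 2.4, 4.3, 23.2, 30.1, 9.4, 15.8]
carrier both [ 0.5234  0.2032 -1.5422] yawdeg -88.36 -321.1 [19.1, 20.3, 21.3, 19.1, 20.4, 17.7, 20.2, 23.9, 20.1, 21.3, 8.2, 14.3, 25.6, 26.2, 32.6, 10.8]
```

View pics/ov2_top.png

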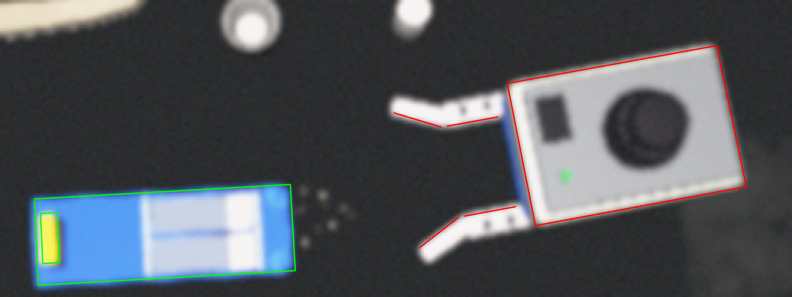

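View pics/ov2_side.png

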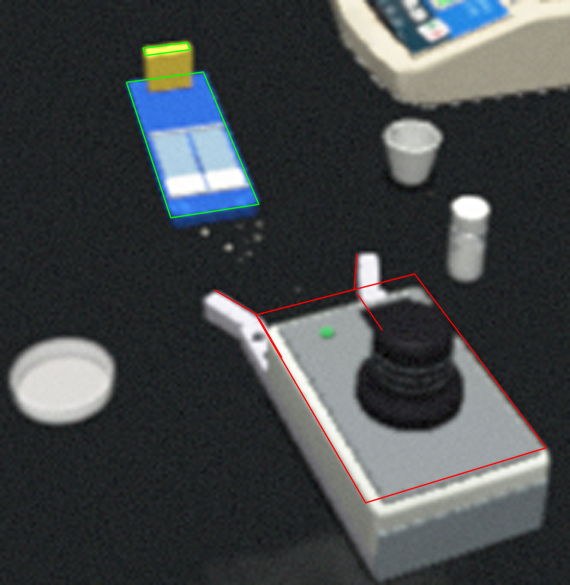

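The top overlay sits on the edges of both bodies. In the side view the head's front edge is a few mm off along the feed direction, which is harmless because I will feel for the stop. The lateral position and yaw agree within about 1 mm and 0.7°. I'm using carrier (.523,.203, −88.2°) and reader (.571,−.057, −81°), and moving above the fin at about (.520,.283).

>>> arm_command(commands=[[8.54,[3.2,-2.3,-0.8],0.0225],[8.54,[3.2,-2.3,-0.8],0.0225],[8.54,[3.2,-2.3,-0.8],0.0225],[8.54,[3.2,-2.3,-0.8],0.0225],[8.54,[3.2,-2.3,-0.8],0.0225],[8.54,[3.2,-2.3,-0.8],0.0225],[8.54,[3.2,-2.3,-0.8],0.0225],[8.54,[3.2,-2.3,-0.8],0.0225],[8.54,[3.2,-2.3,-0.8],0.0225],[8.54,[3.2,-2.3,-0.8],0.0225],[8.54,[3.2,-2.3,-0.8],0.0225],[8.54,[3.2,-2.2,-0.8],0.0225]], grip_force=30)

```text
clock: 1.3
position: [0.5215, 0.2823, 0.1516]
ee_rot: [0.492, -0.492, -0.507, 0.508]
contact_force: [-0.1, -0.5, 1.0]
width: 0.0854
```

>>> arm_command(commands=[[5,[0,0,-0.5],0],[5,[0,0,-0.5],0]])

```text
clock: 1.5
position: [0.5207, 0.2828, 0.1413]
ee_rot: [0.493, -0.493, -0.506, 0.507]
contact_force: [0.1, -0.1, 0.6]
width: 0.0594
```

>>> arm_command(commands=[[5,[0,0,-1.6],0],[5,[0,0,-1.6],0],[5,[0,0,-1.6],0],[5,[0,0,-1.6],0],[5,[0,0,0],0]])

```text
clock: 2.0
position: [0.5174, 0.2838, 0.0762]
ee_rot: [0.493, -0.491, -0.506, 0.51]
contact_force: [-0.4, -1.1, -0.9]
width: 0.0499
```

```bash
cat > snap.py <<'E'
import sys; from h import *
tag=sys.argv[1]
for n in sys.argv[2:]:
    d=manip.get_image(n); np.savez(n+tag+".npz",**d)
    X0,Y0,w,h=(220,130,200,130) if n=="top" else (240,120,190,225)
    S=4 if n=="top" else 2.6
    cv2.imwrite(f"pics/{n}{tag}.png",cv2.resize(d["pixels"][Y0:Y0+h,X0:X0+w,::-1],None,fx=S,fy=S,interpolation=cv2.INTER_CUBIC))
s=manip.get_state(); print(s["clock"],s["position"],s["contact_force"],s["width"])
E
python3 snap.py 1 top side
```

```text
2.1 [0.51957115 0.28426134 0.07836378] [ 0.02076779 -0.2736177   0.31010917] 0.049624717826115945
```

View pics/side1.png

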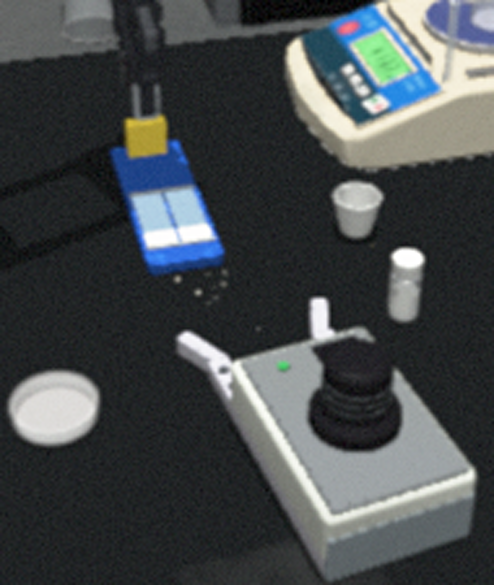

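View pics/top1.png

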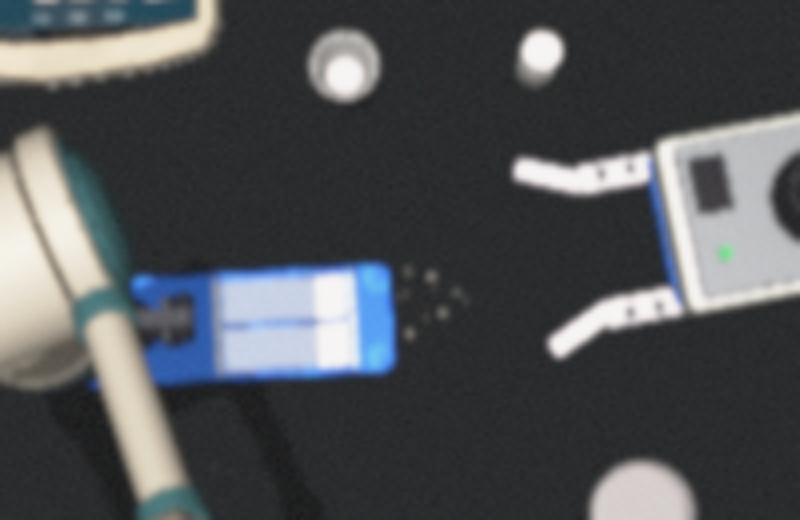

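The fingers straddle the fin and are centred on it laterally; the jaw shadow in the top view is at (165,318). Now I descend and close gently.

>>> arm_command(commands=[[5,[0,-0.05,-1.0],0],[5,[0,-0.05,-1.0],0],[5,[0,0,-1.0],0],[5,[0,0,-0.6],0],[5,[0,0,-0.5],0],[5,[0,0,0],0],[5,[0,0,0],0]])

```text
clock: 2.8
position: [0.5207, 0.2826, 0.0373]
ee_rot: [-0.492, 0.492, 0.507, -0.507]
contact_force: [0.3, 0.1, 0.1]
width: 0.0499
```

>>> arm_command(commands=[[2.5,[0,0,0],0],[2.0,[0,0,0],0],[1.6,[0,0,0],0],[0.8,[0,0,0],0],[0.8,[0,0,0],0],[0.8,[0,0,0],0],[0.8,[0,0,0],0],[0.8,[0,0,0],0]], grip_force=30)

```text
clock: 3.6
position: [0.5208, 0.2829, 0.0378]
ee_rot: [-0.492, 0.492, 0.508, -0.507]
contact_force: [-0.2, 2.2, 5.3]
width: 0.0117
```

```bash
python3 snap.py 2 top side
```

```text
3.7 [0.52083133 0.28294774 0.03777981] [-0.72934871  2.18252615  4.90122508] 0.011255344111960984
```

View pics/side2.png

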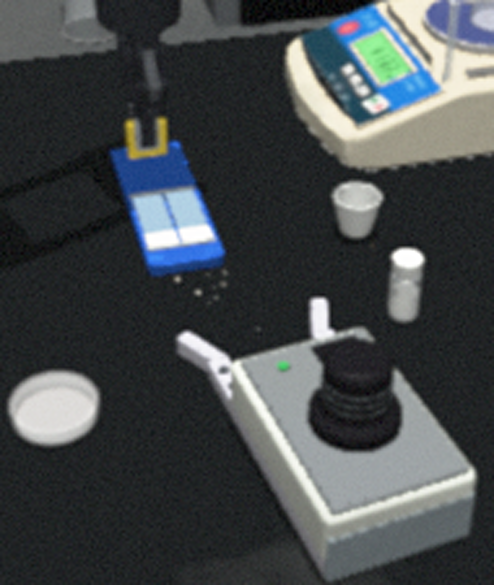

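Gripped: the width is 11.3 mm against a 12 mm fin. The pads press down with about 5 N, so I raise slightly, then move to line up in front of the lead-ins.

>>> arm_command(commands=[[0.8,[0,0,0.06],0],[0.8,[0.06,-0.6,0],0.0115],[0.8,[0.06,-0.6,0],0.0115],[0.8,[0.07,-0.6,0],0.0115],[0.8,[0.07,-0.6,0],0.0115],[0.8,[0.07,-0.6,0],0.0115],[0.8,[0.07,-0.6,0],0.0115],[0.8,[0.07,-0.6,0],0.0115],[0.8,[0.07,-0.6,0],0.0115],[0.8,[0.06,-0.6,0],0.0115],[0.8,[0.06,-0.7,0],0.0115],[0.8,[0.06,-0.7,0],0.011]])

```text
clock: 4.9
position: [0.5277, 0.2139, 0.0378]
ee_rot: [0.459, -0.459, -0.538, 0.538]
contact_force: [0.4, 1.9, 0.0]
width: 0.0114
```

>>> arm_command(commands=[[0.8,[0,0,0],0],[0.8,[0,0,0],0]])

```text
clock: 5.1
position: [0.5278, 0.2136, 0.0378]
ee_rot: [0.459, -0.46, -0.537, 0.538]
contact_force: [0.3, -0.8, -0.3]
width: 0.0115
```

```bash
python3 snap.py 3 top side; cat > rel.py <<'E'
import fit,sys; from fit import *
tag=sys.argv[1]; lo=float(sys.argv[2])
s=manip.get_state(); p=s["position"]
from scipy.spatial.transform import Rotation as R
q=s["ee_rot"]; m=R.from_quat([*q[1:],q[0]]).as_matrix(); yaw=np.arctan2(m[1,0],m[0,0])-np.pi
yaw=(yaw+np.pi)%(2*np.pi)-np.pi
print("tool yaw",np.degrees(yaw),"pos",p)
c0=[p[0]+.08*np.cos(yaw),p[1]+.08*np.sin(yaw),yaw]
seg=[((lo,-.032,.01),(.085,-.032,.01)),((lo,.032,.01),(.085,.032,.01)),((.095,-.022,.01),(.095,.022,.01))]
for n in ("top","side"):
    d=load(n+tag); 
    r=edgefit([d],(HEAD+RAIL),[.571,-.057,-1.4137],"reader "+n)
    c=edgefit([d],seg,c0,"carrier "+n)
    N=np.array([c[0]+.095*np.cos(c[2]),c[1]+.095*np.sin(c[2])])-r[:2]
    cs,sn=np.cos(r[2]),np.sin(r[2])
    print("  nose in reader mm",1e3*(cs*N[0]+sn*N[1]),1e3*(-sn*N[0]+cs*N[1]),"dyaw deg",np.degrees(c[2]-r[2]))
E
python3 rel.py 3 -.03
```

```text
5.2 [0.52775133 0.21406082 0.03782841] [ 0.58094462 -1.58652972 -0.13334946] 0.011819240156302648
tool yaw -81.03562850634972 pos [0.52775133 0.21406082 0.03782841]
reader top [ 0.5704 -0.0556 -1.41  ] yawdeg -80.79 -186.8 [23.6, 23.5, 19.1, 19.9, 26.0, 26.6, 24.7, 23.4]
carrier top [ 0.5401  0.1334 -1.4243] yawdeg -81.61 -60.0 [20.2, 20.0, 19.8]
  nose in reader mm -96.35928996620005 -1.0322077407802914 dyaw deg -0.8196803644474782
reader side [ 0.5715 -0.0606 -1.4232] yawdeg -81.55 -133.2 [16.7, 17.2, 5.1, 15.5, 28.3, 29.3, 6.6, 14.5]
carrier side [ 0.5413  0.1314 -1.409 ] yawdeg -80.73 -56.5 [18.3, 23.2, 15.1]
  nose in reader mm -99.42274037975986 -0.3396474074749498 dyaw deg 0.8165324938682634
```

View pics/top3.png

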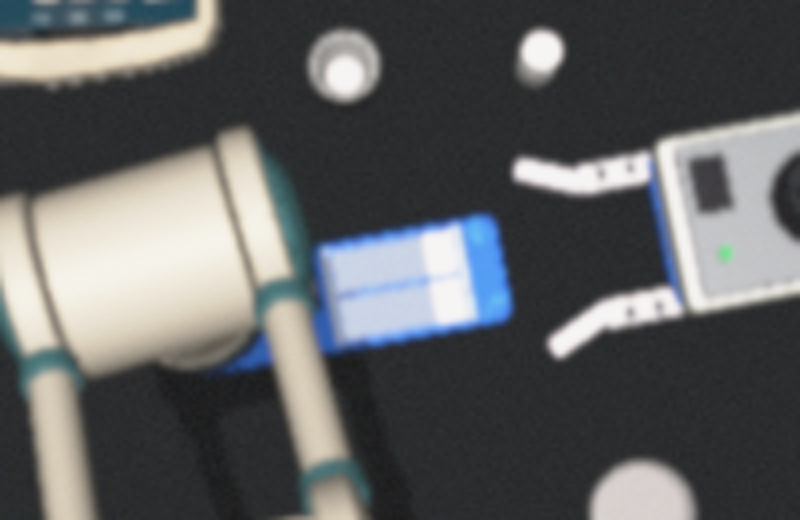

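View pics/side3.png

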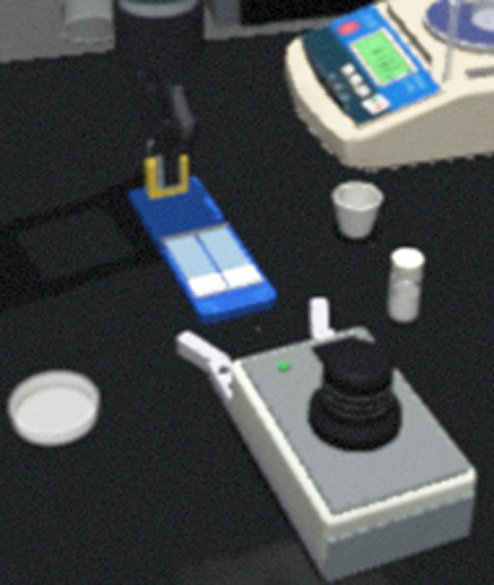

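Lateral error is within 1 mm and yaw within about 1° of the feed line in both views. I advance into the lead-ins.

>>> arm_command(commands=[[0.8,[0.1,-0.6,0],0],[0.8,[0.1,-0.6,0],0],[0.8,[0.1,-0.6,0],0],[0.8,[0.1,-0.6,0],0],[0.8,[0.1,-0.6,0],0],[0.8,[0.1,-0.6,0],0],[0.8,[0.08,-0.5,0],0],[0.8,[0.08,-0.5,0],0],[0.8,[0.05,-0.3,0],0],[0.8,[0.03,-0.2,0],0]])

```text
clock: 6.2
position: [0.5362, 0.1632, 0.0379]
ee_rot: [0.46, -0.459, -0.537, 0.537]
contact_force: [-0.3, 1.0, -2.2]
width: 0.0112
```

```bash
python3 snap.py 4 top side; python3 rel.py 4 -.0
```

```text
6.3 [0.53622868 0.16314439 0.03789396] [-0.78145623 -0.08773563 -3.03992081] 0.011341735117950355
tool yaw -81.05495214275564 pos [0.53622868 0.16314439 0.03789396]
reader top [ 0.5704 -0.0556 -1.4094] yawdeg -80.75 -184.6 [23.6, 23.6, 19.1, 20.0, 25.2, 25.1, 24.7, 23.3]
carrier top [ 0.5481  0.0832 -1.4178] yawdeg -81.23 -61.7 [21.0, 20.9, 19.8]
  nose in reader mm -45.59128708514596 -0.537790236260942 dyaw deg -0.4809193280570057
reader side [ 0.5714 -0.0608 -1.4224] yawdeg -81.5 -134.0 [16.7, 17.3, 7.9, 15.5, 28.4, 27.4, 6.5, 14.3]
carrier side [ 0.5471  0.1051 -1.436 ] yawdeg -82.28 -63.5 [17.8, 24.0, 21.8]
  nose in reader mm -72.61999258010086 -0.7897863273579677 dyaw deg -0.7831779153270302
```

View pics/top4.png

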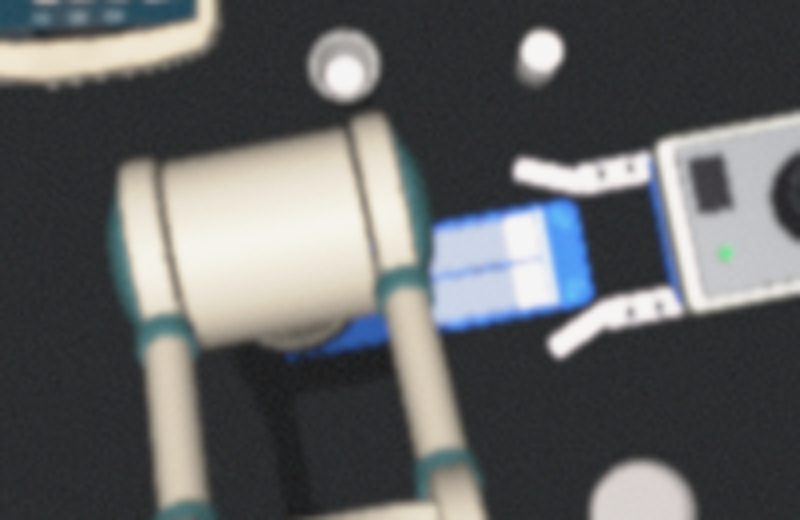

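Nose at about −45 mm, lateral error about −0.5 mm. The carrier is slightly lifted (Fz −3 N), so I lower it a touch, nudge +0.5 mm and +0.005 rad, and feed on slowly.

>>> arm_command(commands=[[0.8,[0.05,0,-0.04],0.005],[0.8,[0.03,-0.2,0],0],[0.8,[0.05,-0.3,0],0],[0.8,[0.05,-0.3,0],0],[0.8,[0.05,-0.3,0],0],[0.8,[0.05,-0.3,0],0],[0.8,[0.05,-0.3,0],0],[0.8,[0.05,-0.3,0],0]])

```text
clock: 7.1
position: [0.5403, 0.1435, 0.0378]
ee_rot: [-0.458, 0.458, 0.539, -0.538]
contact_force: [0.0, 4.2, 3.1]
width: 0.0113
```

>>> arm_command(commands=[[0.8,[0.05,-0.3,0],0],[0.8,[0.05,-0.3,0],0],[0.8,[0.05,-0.3,0],0],[0.8,[0.05,-0.3,0],0],[0.8,[0.05,-0.3,0],0],[0.8,[0.05,-0.3,0],0],[0.8,[0.05,-0.3,0],0],[0.8,[0.05,-0.3,0],0]])

```text
clock: 7.9
position: [0.5442, 0.1195, 0.0378]
ee_rot: [-0.458, 0.458, 0.539, -0.538]
contact_force: [0.3, 4.4, 4.3]
width: 0.011
```

```bash
python3 snap.py 5 top side; sed -i 's/^for n in ("top","side")/for n in ("top",)/' rel.py; python3 rel.py 5 0.02
```

```text
8.0 [0.54426164 0.11911044 0.03778596] [-0.65655051  2.40545236  5.19580692] 0.011579948641537163
tool yaw -80.77580881760059 pos [0.54426164 0.11911044 0.03778596]
reader top [ 0.5707 -0.0559 -1.413 ] yawdeg -80.96 -162.3 [23.6, 23.6, 19.4, 20.0, 18.8, 25.5, 14.3, 17.2]
carrier top [ 0.5659  0.0307 -1.5126] yawdeg -86.67 -50.6 [14.4, 16.0, 20.1]
  nose in reader mm 8.215529651357212 -0.5474328938222687 dyaw deg -5.706963988113027
```

View pics/top5.png

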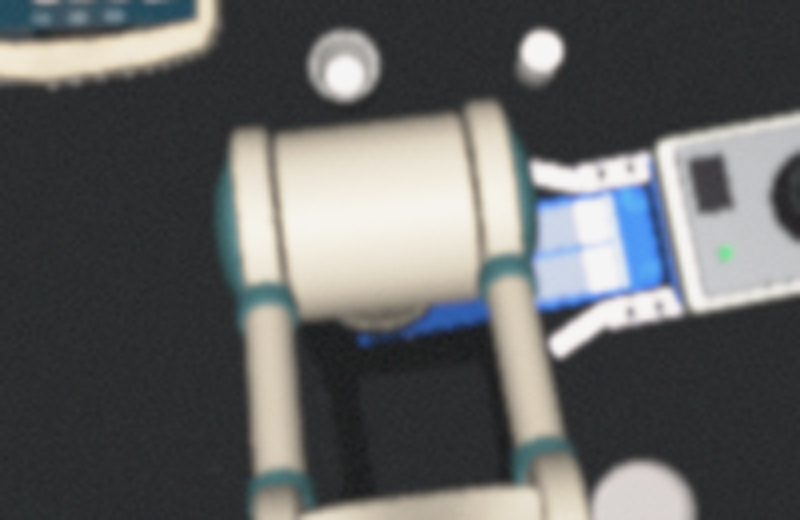

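View pics/side5.png

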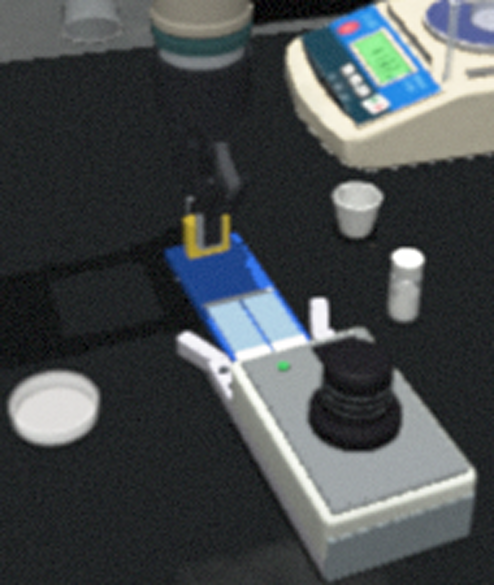

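The nose is at the mouth, centred between the rails; forces are low. I relieve the downward press slightly and continue to about 55 mm inside.

>>> arm_command(commands=[[0.8,[0.05,-0.3,0.02],0],[0.8,[0.05,-0.3,0],0],[0.8,[0.05,-0.3,0],0],[0.8,[0.05,-0.3,0],0],[0.8,[0.05,-0.3,0],0],[0.8,[0.05,-0.3,0],0],[0.8,[0.05,-0.3,0],0],[0.8,[0.05,-0.3,0],0]])

```text
clock: 8.8
position: [0.548, 0.0954, 0.0378]
ee_rot: [-0.458, 0.458, 0.539, -0.539]
contact_force: [-0.5, 4.0, 5.3]
width: 0.0114
```

>>> arm_command(commands=[[0.8,[0.05,-0.3,0],0],[0.8,[0.04,-0.3,0],0],[0.8,[0.05,-0.3,0],0],[0.8,[0.05,-0.3,0],0],[0.8,[0.04,-0.3,0],0],[0.8,[0.05,-0.3,0],0],[0.8,[0.05,-0.3,0],0]])

```text
clock: 9.5
position: [0.5512, 0.0744, 0.0378]
ee_rot: [-0.458, 0.458, 0.539, -0.539]
contact_force: [-0.2, 4.1, 5.7]
width: 0.0111
```

```bash
python3 snap.py 6 side
```

```text
9.55 [0.55131541 0.07391684 0.03780259] [-0.38759699  2.84647744  5.02344394] 0.011647064144578532
```

View pics/side6.png

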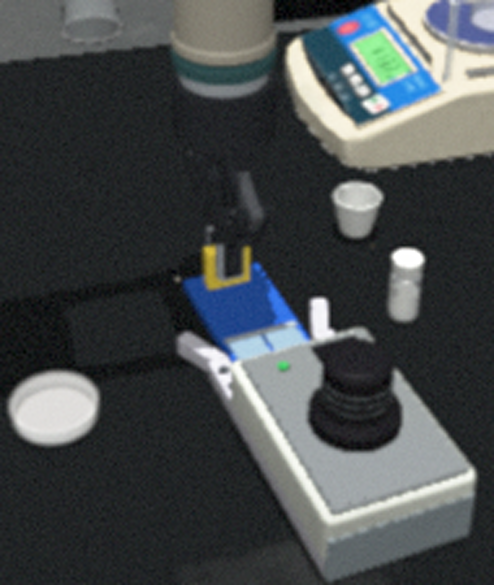

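>>> arm_command(commands=[[0.8,[0.05,-0.3,0.02],0],[0.8,[0.05,-0.3,0],0],[0.8,[0.05,-0.3,0],0],[0.8,[0.05,-0.3,0],0],[0.8,[0.05,-0.3,0],0],[0.8,[0.05,-0.3,0],0],[0.8,[0.03,-0.2,0],0]])

```text
clock: 10.25
position: [0.5545, 0.0542, 0.0378]
ee_rot: [0.458, -0.458, -0.539, 0.539]
contact_force: [-0.9, 2.6, 2.5]
width: 0.0115
```

>>> arm_command(commands=[[0.8,[0.016,-0.1,0],0],[0.8,[0.016,-0.1,0],0],[0.8,[0.016,-0.1,0],0],[0.8,[0.016,-0.1,0],0]])

```text
clock: 10.65
position: [0.5551, 0.0505, 0.0378]
ee_rot: [0.458, -0.458, -0.539, 0.539]
contact_force: [0.1, 2.0, 0.8]
width: 0.0115
```

>>> arm_command(commands=[[0.8,[0.016,-0.1,0],0],[0.8,[0.016,-0.1,0],0],[0.8,[0.016,-0.1,0],0],[0.8,[0.016,-0.1,0],0]])

```text
clock: 11.05
position: [0.5558, 0.0464, 0.0378]
ee_rot: [0.458, -0.458, -0.539, 0.539]
contact_force: [-0.0, 2.3, -0.6]
width: 0.0111
```

Free drag is about 2.2 N. I continue at 10 mm/s, watching the force.

>>> arm_command(commands=[[0.8,[0.016,-0.1,-0.01],0],[0.8,[0.016,-0.1,0],0],[0.8,[0.016,-0.1,0],0],[0.8,[0.016,-0.1,0],0]])

```text
clock: 11.45
position: [0.5565, 0.0425, 0.0378]
ee_rot: [0.458, -0.458, -0.539, 0.539]
contact_force: [-1.2, 1.5, 0.8]
width: 0.0118
```

>>> arm_command(commands=[[0.8,[0.016,-0.1,0],0],[0.8,[0.016,-0.1,0],0],[0.8,[0.016,-0.1,0],0],[0.8,[0.016,-0.1,0],0]])

```text
clock: 11.85
position: [0.5571, 0.0385, 0.0378]
ee_rot: [0.458, -0.458, -0.539, 0.539]
contact_force: [-1.1, 0.9, 0.5]
width: 0.0115
```

>>> arm_command(commands=[[0.8,[0.016,-0.1,0],0],[0.8,[0.016,-0.1,0],0],[0.8,[0.016,-0.1,0],0]])

```text
clock: 12.15
position: [0.5576, 0.0357, 0.0378]
ee_rot: [-0.458, 0.458, 0.539, -0.538]
contact_force: [-1.0, 4.7, 0.6]
width: 0.0114
```

Force is rising (4.7 N), so I take single-millimetre steps now.

>>> arm_command(commands=[[0.8,[0.016,-0.1,0],0]])

```text
clock: 12.25
position: [0.5575, 0.0356, 0.0378]
ee_rot: [-0.459, 0.458, 0.539, -0.538]
contact_force: [-0.8, 7.7, 1.7]
width: 0.0117
```

>>> arm_command(commands=[[0.8,[0.016,-0.1,0],0]])

```text
clock: 12.35
position: [0.5574, 0.0353, 0.0378]
ee_rot: [-0.46, 0.457, 0.539, -0.538]
contact_force: [-1.7, 9.4, 1.7]
width: 0.0112
```

>>> arm_command(commands=[[0.8,[0.016,-0.1,0],0]])

```text
clock: 12.45
position: [0.5574, 0.0347, 0.0378]
ee_rot: [-0.46, 0.457, 0.539, -0.538]
contact_force: [-1.1, 10.7, 1.4]
width: 0.0116
```

Contact is at y≈.0357 (nose about 83 mm inside), and the slide is now yielding at about 10 N. I expect home near y≈.028.

>>> arm_command(commands=[[0.8,[0.016,-0.1,0],0],[0.8,[0.016,-0.1,0],0]])

```text
clock: 12.65
position: [0.5576, 0.0329, 0.0378]
ee_rot: [-0.46, 0.457, 0.539, -0.538]
contact_force: [-1.7, 9.7, 1.4]
width: 0.0116
```

>>> arm_command(commands=[[0.8,[0.016,-0.1,0],0]])

```text
clock: 12.75
position: [0.5578, 0.0319, 0.0378]
ee_rot: [-0.46, 0.457, 0.539, -0.538]
contact_force: [-1.2, 10.1, 0.8]
width: 0.0112
```

>>> arm_command(commands=[[0.8,[0.016,-0.1,0],0]])

```text
clock: 12.85
position: [0.5579, 0.031, 0.0378]
ee_rot: [-0.46, 0.457, 0.539, -0.538]
contact_force: [-2.7, 10.0, 1.8]
width: 0.0116
```

>>> arm_command(commands=[[0.8,[0.016,-0.1,0],0]])

```text
clock: 12.95
position: [0.5581, 0.03, 0.0378]
ee_rot: [-0.46, 0.457, 0.539, -0.538]
contact_force: [-1.0, 11.5, 1.6]
width: 0.0114
```

>>> arm_command(commands=[[0.8,[0.016,-0.1,0],0]])

```text
clock: 13.05
position: [0.5582, 0.029, 0.0378]
ee_rot: [-0.46, 0.457, 0.539, -0.538]
contact_force: [-1.2, 10.9, 2.0]
width: 0.0111
```

>>> arm_command(commands=[[0.8,[0.012,-0.08,0],0]])

```text
clock: 13.15
position: [0.5584, 0.0282, 0.0378]
ee_rot: [-0.46, 0.457, 0.539, -0.538]
contact_force: [-1.5, 10.1, 2.0]
width: 0.0115
```

>>> arm_command(commands=[[0.8,[0.008,-0.05,0],0]])

```text
clock: 13.25
position: [0.5585, 0.0276, 0.0378]
ee_rot: [-0.46, 0.457, 0.539, -0.538]
contact_force: [-2.1, 9.5, 2.4]
width: 0.0114
```

>>> arm_command(commands=[[0.8,[0.008,-0.05,0],0]])

```text
clock: 13.35
position: [0.5585, 0.0275, 0.0378]
ee_rot: [-0.46, 0.457, 0.539, -0.537]
contact_force: [-1.0, 13.3, 2.3]
width: 0.0113
```

>>> arm_command(commands=[[0.8,[0.008,-0.05,0],0]])

```text
clock: 13.45
position: [0.5584, 0.0275, 0.0378]
ee_rot: [-0.46, 0.457, 0.539, -0.537]
contact_force: [-1.2, 14.0, 2.7]
width: 0.0113
```

>>> arm_command(commands=[[0.8,[0.008,-0.05,0],0]])

```text
clock: 13.55
position: [0.5584, 0.0274, 0.0378]
ee_rot: [-0.46, 0.457, 0.539, -0.537]
contact_force: [-0.9, 15.1, 2.3]
width: 0.0114
```

>>> arm_command(commands=[[0.8,[0.008,-0.05,0],0]])

```text
clock: 13.65
position: [0.5585, 0.0271, 0.0379]
ee_rot: [-0.461, 0.457, 0.54, -0.537]
contact_force: [-2.3, 15.9, 2.4]
width: 0.0116
```

A firm stop: force jumped from 10 to 16 N with no further motion at y≈.0275, after about 8.2 mm of travel, which matches the 8 mm stroke. I unload and release.

>>> arm_command(commands=[[0.8,[-0.016,0.1,0],0],[0.8,[-0.016,0.1,0],0],[0.8,[0,0,0],0]])

```text
clock: 13.95
position: [0.5585, 0.0276, 0.0378]
ee_rot: [-0.459, 0.457, 0.539, -0.538]
contact_force: [-1.6, 9.7, 1.2]
width: 0.0113
```

>>> arm_command(commands=[[1.6,[0,0,0],0],[2.2,[0,0,0],0],[3.2,[0,0,0],0],[4,[0,0,0],0],[4,[0,0,0],0],[4,[0,0,0],0]])

```text
clock: 14.55
position: [0.5593, 0.025, 0.0378]
ee_rot: [-0.458, 0.458, 0.539, -0.539]
contact_force: [-0.2, 0.3, -0.5]
width: 0.0395
```

>>> arm_command(commands=[[4,[0,0.1,0.5],0],[4,[0,0.1,1],0],[4,[0,0,1.5],0],[4,[0,0,2],0],[4,[0,0,3],0],[4,[0,0,3],0],[4,[-1,3,2],0],[4,[-1,4,1],0],[4,[-1,4,1],0],[4,[-1,4,0],0],[4,[-1,4,0],0],[4,[-1,4,0],0]])

```text
clock: 15.75
position: [0.4988, 0.2589, 0.1892]
ee_rot: [-0.458, 0.458, 0.539, -0.538]
contact_force: [-0.1, 0.7, 0.5]
width: 0.04
```

>>> arm_command(commands=[[4,[-2,4,0],0],[4,[-2,4,0],0],[4,[-2,4,0],0],[4,[-2,4,0],0],[4,[0,0,0],0]])

```text
clock: 16.25
position: [0.4165, 0.4221, 0.1888]
ee_rot: [-0.458, 0.456, 0.541, -0.539]
contact_force: [0.7, -0.5, -0.7]
width: 0.0402
```

```bash
python3 snap.py 7 top side; python3 - <<'E'
import fit; from fit import *
for n in ("top","side"):
    d=load(n+"7")
    r=edgefit([d],HEAD+RAIL[:2] if n=="top" else HEAD+RAIL,[.571,-.057,-1.4137],"reader "+n)
    dr=np.array([np.cos(r[2]),np.sin(r[2])]); c0=r[:2]-dr*.002
    seg=[((-.095,-.022,.01),(-.095,.022,.01)),((-.088,.032,.01),(-.06,.032,.01)),((-.088,-.032,.01),(-.06,-.032,.01))]+FIN
    c=edgefit([d],seg,[c0[0],c0[1],r[2]],"carrier "+n)
    N=np.array([c[0]+.095*np.cos(c[2]),c[1]+.095*np.sin(c[2])])-r[:2]
    cs,sn=np.cos(r[2]),np.sin(r[2])
    print("  nose in reader mm",1e3*(cs*N[0]+sn*N[1]),1e3*(-sn*N[0]+cs*N[1]),"dyaw deg",np.degrees(c[2]-r[2]))
E
```

```text
16.35 [0.41860943 0.41799797 0.18848849] [0.00615423 0.14566925 0.30147663] 0.0401534057137938
reader top [ 0.5704 -0.0559 -1.4101] yawdeg -80.79 -134.6 [23.6, 23.4, 18.2, 19.8, 24.2, 25.4]
carrier top [ 0.5703 -0.0502 -1.4082] yawdeg -80.68 -141.1 [19.7, 17.5, 18.8, 20.8, 19.2, 23.3, 21.8]
  nose in reader mm 89.38728237391798 0.9937408087487658 dyaw deg 0.10781264232985505
reader side [ 0.5714 -0.0606 -1.4233] yawdeg -81.55 -130.4 [16.5, 17.5, 4.2, 15.4, 28.1, 28.4, 6.5, 13.8]
carrier side [ 0.5739 -0.0531 -1.3936] yawdeg -79.85 -142.1 [4.6, 19.2, 18.2, 23.2, 29.6, 31.6, 15.6]
  nose in reader mm 87.9322065532532 6.328302363775034 dyaw deg 1.7049685887171948
```

View pics/top7.png

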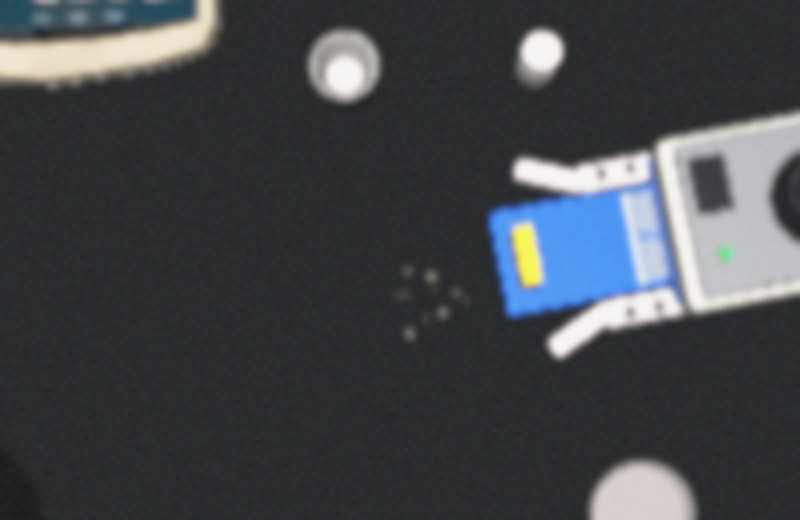

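View pics/side7.png

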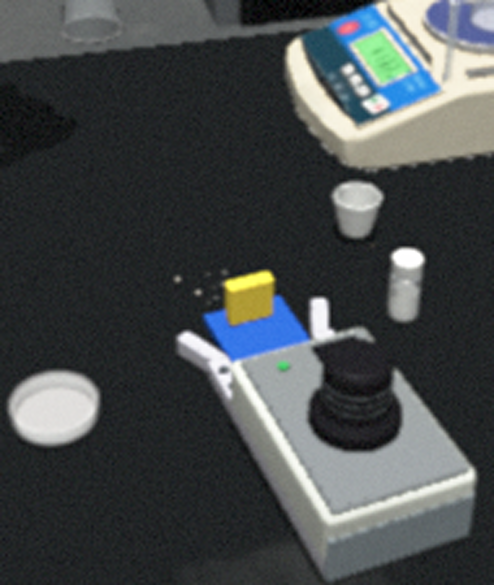

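```bash
python3 - <<'E'
from h import *
d=load("top7"); a=load("top0"); C=cloud(d)
r=C[186:204,356:372,2]; print("plate top z med",np.nanmedian(r[(r>.003)&(r<.02)]), "front part",np.nanmedian(C[182:196,366:374,2]),"rear",np.nanmedian(C[200:206,346:350,2]))
g=lambda q:cv2.cvtColor(q["pixels"],cv2.COLOR_RGB2GRAY).astype(np.float32)
for n,(x,y,w) in (("crucible",(290,130,32)),("vial",(342,130,28)),("dish",(360,238,40))):
    A,B=g(a)[y:y+w,x:x+w],g(d)[y:y+w,x:x+w]; print(n,"shift px",cv2.phaseCorrelate(A,B)[0],np.abs(A-B).mean())
E
```

```text
plate top z med 0.01025516181894917 front part 0.010369062744825136 rear 0.009705432475237159
crucible shift px (-0.07654444009088834, -0.05813580977235233) 1.4638672
vial shift px (-0.14011275283969482, -0.09633306052396229) 1.4846939
dish shift px (-0.10789894364935648, -0.17124821733493079) 1.40375
```

Flat (plate top at 10 mm front and rear), the bystanders are unmoved and the arm is clear. I'm handing it in.

```bash
python3 -c "
from rig import manip
print(manip.sign_off()); print(manip.get_state()['clock'])"
```

```text
the job is handed in; nothing more can be done
None
the job is handed in; nothing more can be done
```

I slid the carrier in, drove the end slide to its stop, backed the arm away and handed the job in at about 16.4 s; the hand-in gives no verdict.

**Push:** I gripped the carrier by its fin, lined it up with the rails and fed it in. Free drag was about 2–4 N. The slide's face came up at about 83 mm inside the head. It then gave at about 10 N for about 8.2 mm and came up against a firm stop. I stopped pushing when the wrist force reached about 16 N, then unloaded, opened the jaws and retracted.

**Last checks that passed:**
- **Position (top camera):** the nose is about 89 mm inside the head, about 1 mm off the centre line and 0.1° off its direction.
- **Flatness:** the carrier's top is at about 10 mm at both ends, so it lies flat.
- **Bystanders:** the crucible, vial and dish shifted by less than 0.2 pixel.
- **Arm:** it is well clear and feels no force.

**Checks that disagreed:**
- **Side camera:** its fit put the nose 6 mm off centre and 1.7° off direction. Its edge scores were weak, its reader fit was also a few millimetres off the top view's, and the rails allow only 2 mm each side, so I went by the top view.
- **Depth of the nose:** adding the slide's travel to the contact point gives about 91 mm, while the camera shows 88–89 mm. That is within the camera error, and both are past the 75 mm needed.

The end slide itself cannot be seen, so that it is home rests on the force and travel readings alone.

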